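# Check the stone grading machine with its master strip

## Robot

A 7-joint arm with a two-finger parallel gripper is mounted at the origin on the work surface. World frame = base frame: x ahead of the robot, y to its left, z up, the work surface at z = 0. Lengths are in m, angles in rad, forces in N, time in s.
With the tool pointing down it reaches from about 0.425 to 0.875 m from the base axis. Payload 4.7 kg.
Tool frame: the origin (TCP) lies between the finger pads; the fingertips stand 11 mm ahead of it and the grasp point (between the pads) lies 8 mm behind it; z points along the fingers, y is the line along which they close (so a half turn about z gives the same grasp; the last joint's range is limited). The gripper opens to 87 mm and grips with 3 to 60 N. Pads are 19 mm wide; open, the fingers measure 117 mm over their backs; the gripper's body (75 mm by 190 mm) begins 51 mm behind the grasp point.
Start: joints at [-1.191, 0.321, -0.07, 1.45, 0.023, 1.371, -0.057], TCP at [0.233, 0.607, 0.234] pointing down, gripper open.
Joint ranges: [-2.86, 2.86], [-0.3, 2.09], [-1.38, 1.24], [0.06, 2.45], [-1.56, 4.7], [0.09, 2.05], [-2.69, 2.69]. Speed limits (rad/s): [2.57, 2.57, 3.14, 3.14, 3.14, 3.14, 3.14].

## Interface

Orientations are given as a rotation vector (axis times angle).
In Python, from bench import ctrl gives the robot as it stands. The module is installed in compiled form; this text tells all that it offers.
- The arm moves only by the shell command python3 -m inch 'ROWS' [FORCE]. ROWS is JSON, a list of rows, each an object with "slide": the shift along the tool's x, y, z scaled (see below), a list of three; "angular": the turn, a rotation vector about the tool's x, y, z scaled (see below), a list of three; "claw": the opening, from -1 (shut) to 1 (fully open). In form: [{"slide": [tx, ty, tz], "angular": [rx, ry, rz], "claw": claw}, ...]. A call has 1 to 10 rows; each row is the pose to reach, as a shift and turn from the pose commanded when the call began, along the tool's axes at that moment; what a row does not reach only later rows make up. The controller multiplies each number of a shift by 0.25 m and each number of a turn by 30 degrees. A row lasts 1/10 s, in which the tool goes at most 50 mm and 8.59 degrees, less where a joint would pass 70% of its speed; a pose out of reach is approached as far as the arm can. A call with a number of a shift or a turn outside -1 to 1 is refused whole. A call with a gripper value outside its range is refused whole. The fingers move at their own pace and stop on an object; FORCE is the grip in N (left out, the last holds). Time passes only in rows, so rows that repeat a pose let the fingers close. It gives the time, the measured TCP pose, the force, the opening and the grip force at its end, in the units of the state.
- ctrl.get_state(): the state, without advancing time (a new reading comes with each control period).
- ctrl.get_image(name): name is "scene" or "top"; returns a dict with "color" (384x512x3 uint8, red, green, blue), "depth" (384x512 float32, m along the optical axis (not along the pixel's ray), 0 where there is no reading), "camera_matrix" (3x3 intrinsics, pixels), "extrinsics" (4x4, takes a point from camera to world coordinates). Camera axes: x right, y up, looking along -z (the intrinsics and any distortion apply to the point x, -y, -z); pixel columns grow to the right and rows downward; lengths in m; the calibration is good to about 2 mm. A picture is of the moment at which its call begins.
- ctrl.close_job(): hands the job in; it is judged then, once.
Trained networks look in the newest picture that a camera, given by its name, has taken for a name from the list of things; names that differ only in an ending like _2 or _b are one class to them, and where a whole thing is asked for, a point or a joint stands for the part that bears it (a point fixed in the world has none). Each returns a list of dicts, best first, with "confidence" (0 to 1); they miss things now and then, are a little off and sometimes report something else, mostly with a low value. They report only what shows in the picture. A call takes as long as a camera call.
- ctrl.find_in(query, camera): "bbox" ([centre column, centre row, width, height] in pixels, round what is visible of it).
- ctrl.outline_of(query, camera): "mask" (384x512 bool, what is visible of it) and "bbox" ([centre column, centre row, width, height] in pixels, round what is visible of it).
The state is a dict: "time": time; "joint_positions": joint angles; "qd": joint speeds; "joint_torque": joint torques, N m; "position": TCP position; "tool_rot": TCP orientation; "ft_force": force on the tool from outside, world axes, zero at the start; "torque": the same for the moment, N m; "grip_width": opening from 0.0 (shut) to 1.0 (fully open); "grip_force": force on a finger pad.
Only numpy, scipy, OpenCV 4.12 (cv2) and the standard library are available. Lean on these libraries where they do the work, as an engineer would, in place of code of your own. Each camera call takes 0.05 s, during which the arm holds its last target. There are 200 camera calls.

## Task

Check the grading machine with its master strip: slide the strip, flat on the machine's steel table and without lifting it, until the crown of the ringed stone is centred directly under the needle. Only then let go and press the red button fully down to take the reading, release it, and leave the strip where it was measured. Do not knock the needle, and leave everything else where it is.

Things in the scene. Friction and masses are not known exactly. Their poses are not given: they have to be found in the camera images.
- machine: Grey plastic grading machine fixed on the counter, base 340 mm deep (x) by 500 mm wide (y) by 50 mm high. Origin: centre of its underside on the counter; x points away from the operator, y to the left, z up. At its left rear, at (90, 175) mm, stands a column 120 by 100 mm, 290 mm tall, which carries the arm over the table.
- table_mid (a point): Centre of the top of the machine's smooth flat steel table, 320 (machine's x) by 330 (y) mm, at (0, -80, 56) mm in the machine's frame, so 56 mm above the counter.
- overarm_end (a point): Middle of the free end face of the machine's arm, at (90, -88, 225) mm in the machine's frame. The arm, 50 mm wide and 50 mm deep, runs from here left (machine's +y) to the column, its underside 144 mm above the steel table. Under it, over the needle, the round spindle nose (36 mm across, then 24 mm) reaches down to 72 mm above the table.
- needle_tip (a point): Lower point of the upright steel measuring needle (7 mm across above its point, stem 12 mm), at (90, -60) mm in the machine's frame. It cannot move sideways. At rest it hangs 30 mm above the steel table, 8 mm above the crown of the ringed stone; pressing the red button lowers it by up to 7.2 mm, letting go raises it again.
- strip: Master strip: flat pale ash bar on a steel sole, 180 mm long (its x), 56 wide (y), 16 thick, 0.25 to 0.5 kg, loose on the steel table. Five black glass stones 22 mm across stand 4 to 6.5 mm proud of its top in a row along x, 34 mm apart. Origin: centre of its underside; z up; at the start x points away from the robot, within about 30 degrees.
- ringed_stone (a point): The crown (highest point) of the one stone with a thin dark ring, 34 mm across, let in around it and a dark line from the ring to each long edge: the fourth stone, at (34, 0, 22) mm in the strip's frame, the last but one at the end away from the robot.
- button (a joint): Travel of the large red push button in m: 0 up, 0.008 fully down. It is sprung: about 1.5 N starts it, about 5 N takes it fully down, and it comes back up by itself.
- button_top (a point): Centre of the top of the red button, a flat disc 58 mm across, pressed straight down; at the left front of the machine, 77 mm above the counter at rest.
- cone: Chrome measuring cone, 62 mm across its foot, 110 mm tall, standing on the steel table at its right rear corner; origin: centre of its foot.
- stone_tray: Open ash tray of black stones, 150 by 210 by 32 mm, on the counter to the right; origin: centre of its underside.
- lid: Pale ash bowl lid, 132 mm across, 31 mm high, on the counter to the left; origin: centre of its underside.
- bowl: Open ash bowl, 142 mm across, 85 mm high, on the counter to the left; origin: centre of its underside.
- caliper: Steel sliding caliper 200 mm long, lying on the counter at the left front; origin: under the middle of it.
- jar: White jar with a metal cap, 72 mm across, 85 mm high, on the counter at the right; origin: centre of its underside.
- felt_block: Felt-faced wooden polishing block, 110 by 60 by 38 mm, on the counter at the right front; origin: centre of its underside.
- needle: The same needle with its stem: a thin upright steel rod whose origin is its point (see needle_tip). Straight above it, on top of the arm, sits a round black cap 28 mm across, its top 204 mm above the steel table.

How it is judged:
On the way, in this order (a step that is already met when the one before it is completed fails the run):
1. the ringed stone's crown has been slid to within 4 mm of the needle's line and the strip is let go and still (horizontal distance between ringed_stone and needle_tip below 0.004 m and linear speed of strip below 0.01 m/s and contact force between the fingers and strip below 0.5 N), for 0.2 s.
2. the button is pressed fully down (at least 7 mm) with the crown within 4 mm of the needle's line (horizontal distance between ringed_stone and needle_tip below 0.004 m and value of joint button above 0.007 m), for 0.1 s.
At the end, for the whole second after the job is handed in: The strip lies flat and still on the steel table with the crown of its ringed stone within 4 mm (horizontally) of the needle's point, and the button is up again (within 2 mm) after having been pressed at least 7 mm down with the strip in that place (horizontal distance between ringed_stone and needle_tip below 0.004 m and linear speed of strip below 0.01 m/s and value of joint button below 0.002 m and z of strip in the frame of machine between 0.054 and 0.058 m and angle between strip's own z axis and vertical below 0.05 rad); the robot touches nothing.
It fails at once if the strip is lifted off the steel table (more than 10 mm) or leaves it (z of strip in the frame of machine above 0.066 m or z of strip in the frame of machine below 0.05 m).
It fails at once if the button is pressed (more than half way) while the ringed stone's crown is more than 5 mm from under the needle (value of joint button above 0.004 m and horizontal distance between ringed_stone and needle_tip above 0.005 m).
It fails at once if the needle is knocked (more than 3 N) by the strip, the robot or anything else (contact force between needle and anything else above 3 N).
It fails at once if one of the other things is moved more than 30 mm (distance of any of cone, stone_tray, lid, bowl, caliper, jar, felt_block from where it was at the start of the episode above 0.03 m).
It also fails if it takes over 40 s, if anything falls off the work surface, if the arm or the gripper's body presses on something with over 40 N, if the wrist force passes 120 N, or if a joint passes its speed limit or range.

## Working session

There is one attempt and no reset: what is moved stays moved. The work goes in short steps, Python scripts to look and compute and a shell command to move; the robot and the scene stay as the last step left them, time stands still between calls to the robot, and variables do not carry over. Pictures are saved under pics/ and viewed, at most 10 in all, crops included, and the job is handed in when it is done.

```bash
mkdir -p pics
cat > h.py <<'E'
import numpy as np, cv2
from bench import ctrl
from scipy.spatial.transform import Rotation as R
def img(n): return ctrl.get_image(n)
def cloud(d):
    K=d["camera_matrix"];z=d["depth"];v,u=np.mgrid[:z.shape[0],:z.shape[1]]
    p=np.stack([(u-K[0,2])/K[0,0]*z,-(v-K[1,2])/K[1,1]*z,-z],-1)
    return p@d["extrinsics"][:3,:3].T+d["extrinsics"][:3,3]
def proj(d,P):
    E=d["extrinsics"];q=(np.atleast_2d(P)-E[:3,3])@E[:3,:3];K=d["camera_matrix"]
    return np.stack([K[0,2]+K[0,0]*q[:,0]/-q[:,2],K[1,2]-K[1,1]*q[:,1]/-q[:,2]],-1)
def save(d,f,crop=None,s=1):
    c=d["color"]
    if crop: c=c[crop[1]:crop[3],crop[0]:crop[2]]
    cv2.imwrite("pics/"+f,cv2.resize(c[:,:,::-1],None,fx=s,fy=s,interpolation=cv2.INTER_CUBIC))
E
python3 - <<'E'
from h import *
for n in("scene","top"):
    d=img(n);save(d,n+"0.png",s=1.5);P=cloud(d);print(n,d["camera_matrix"].round(1).tolist(),d["extrinsics"].round(3).tolist())
    for q in("machine","strip","ringed_stone","button","cone","needle","overarm_end","bowl","lid","caliper","jar","stone_tray","felt_block"):
        r=ctrl.outline_of(q,n)[:1]
        for o in r:
            p=P[o["mask"]&(d["depth"]>0)]
            print(q,round(o["confidence"],2),np.round(o["bbox"]),np.median(p,0).round(3),p.min(0).round(3),p.max(0).round(3))
s=ctrl.get_state();print(s)
E
```

```text
scene [[392.6, 0.0, 256.3], [0.0, 392.6, 187.5], [0.0, 0.0, 1.0]] [[0.873, -0.414, 0.257, 0.826], [0.487, 0.754, -0.441, -0.613], [-0.011, 0.51, 0.86, 1.312], [0.0, 0.0, 0.0, 1.0]]
machine 0.95 [273. 215. 158. 164.] [ 0.579 -0.023  0.056] [ 0.351 -0.279 -0.007] [0.77  0.431 0.295]
strip 0.64 [264. 226.  49.  46.] [ 0.549 -0.094  0.072] [ 0.453 -0.142  0.05 ] [ 0.637 -0.036  0.081]
button 0.5 [274. 165.  18.  14.] [0.469 0.152 0.077] [0.442 0.127 0.051] [0.496 0.2   0.084]
cone 0.87 [268. 266.  16.  20.] [ 0.642 -0.236  0.095] [ 0.606 -0.257  0.054] [ 0.666 -0.184  0.17 ]
needle 0.59 [269. 267.  14.  19.] [ 0.643 -0.238  0.095] [ 0.607 -0.257  0.056] [ 0.667 -0.19   0.17 ]
overarm_end 0.79 [272. 213. 151. 162.] [ 0.58  -0.025  0.056] [ 0.351 -0.279 -0.006] [0.767 0.426 0.295]
bowl 0.56 [354. 124.  35.  34.] [0.644 0.503 0.053] [ 0.568  0.413 -0.011] [0.715 0.634 0.092]
lid 0.9 [310. 114.  32.  21.] [0.456 0.476 0.026] [ 0.386  0.422 -0.002] [0.517 0.546 0.04 ]
caliper 0.78 [260. 114.  16.  36.] [0.262 0.429 0.01 ] [ 0.194  0.308 -0.004] [0.326 0.486 0.02 ]
jar 0.86 [240. 322.  25.  29
[... 1565 characters left out ...]
{'time': 1.4, 'joint_positions': array([-1.19088666,  0.32103825, -0.07012704,  1.45052171,  0.02259023,
        1.37077745, -0.05689837]), 'qd': array([-0.0004056 , -0.00047339, -0.00101516, -0.00138467,  0.00155432,
        0.00058316,  0.00069377]), 'joint_torque': array([-3.18915509e-04, -4.91097915e+01, -4.03271941e-01, -3.12765312e+01,
       -6.37530209e-02,  3.38686514e-02,  2.54560166e-05]), 'position': array([0.23251806, 0.60700561, 0.23355096]), 'tool_rot': array([5.71338798e-01, 3.08917015e+00, 5.83747358e-05]), 'ft_force': array([-0.77149473,  0.39737801, -0.97175641]), 'torque': array([-0.0153575 , -0.01074257, -0.0066456 ]), 'grip_force': 0.0, 'grip_width': 1.0015283135561754}
```

View both.

View pics/scene0.png

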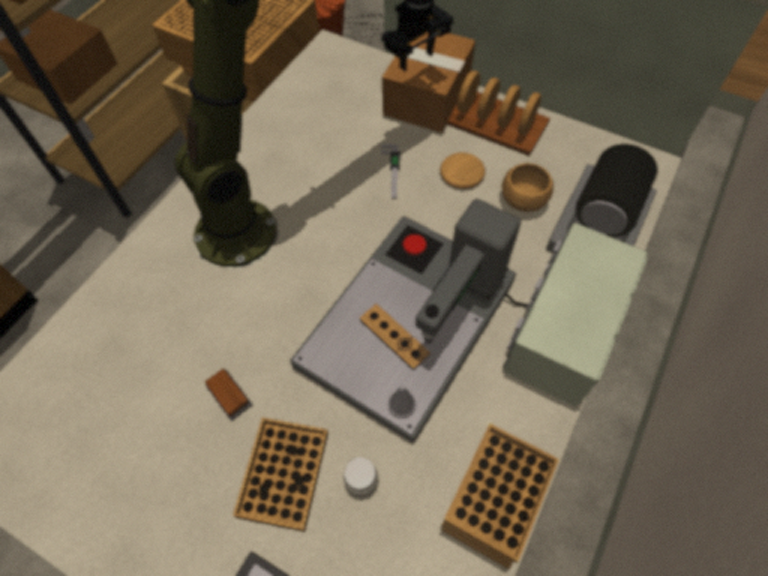

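View pics/top0.png

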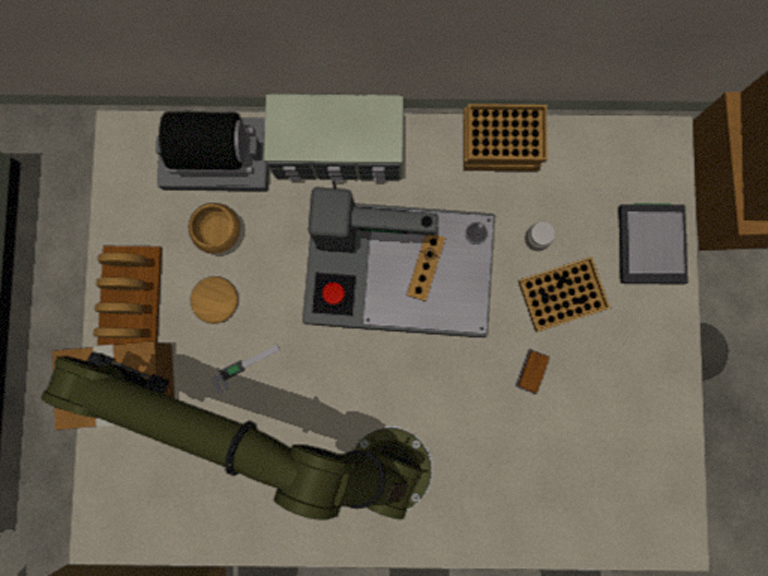

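Run:
```python
from h import *
out=[]
for n in("scene","top"):
    ds=[img(n) for _ in range(4)]
    c=np.mean([d["color"].astype(np.float32) for d in ds],0)
    np.savez(n+"0.npz",c=c,K=ds[0]["camera_matrix"],E=ds[0]["extrinsics"])
    x,y,w,h=(190,150,160,150) if n=="scene" else (195,115,145,115)
    out.append(cv2.resize(np.clip(c[y:y+h,x:x+w,::-1]*1.3,0,255).astype(np.uint8),(640,int(640*h/w)),interpolation=cv2.INTER_CUBIC))
cv2.imwrite("pics/cs.png",out[0][:600]);cv2.imwrite("pics/ct.png",out[1])
```

```text
(no output)
```

View pics/cs.png

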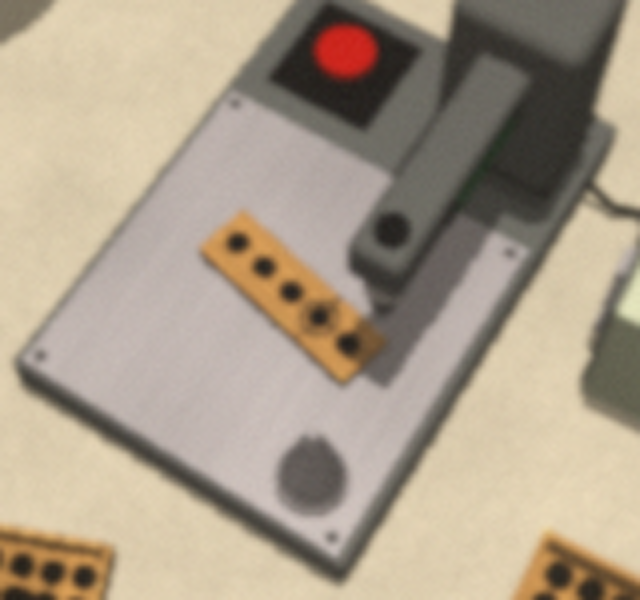

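View pics/ct.png

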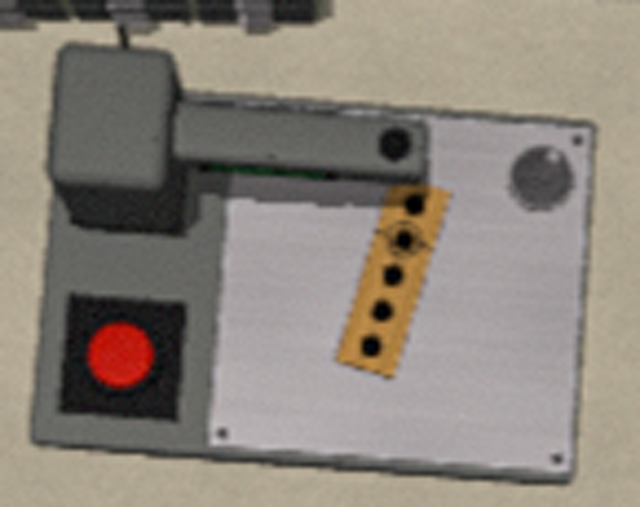

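```bash
cat >> h.py <<'E'
def load(n): return np.load(n+".npz")
def ray(d,uv,z):
    uv=np.atleast_2d(uv);K,E=d["K"],d["E"]
    v=np.stack([(uv[:,0]-K[0,2])/K[0,0],-(uv[:,1]-K[1,2])/K[1,1],-np.ones(len(uv))],-1)@E[:3,:3].T
    return (E[:3,3]+v*((z-E[2,3])/v[:,2])[:,None])[:,:2]
def blob(g,uv,r,iters=6):
    # centroid of darkness (red channel: wood is bright there) round a guess
    v,u=np.mgrid[:g.shape[0],:g.shape[1]];uv=np.array(uv,float)
    for _ in range(iters):
        m=np.hypot(u-uv[0],v-uv[1])<r;b=np.percentile(g[m],75);w=np.clip(b-g,0,None)*m;w=np.clip(w-.25*w.max(),0,None)
        uv=np.array([(w*u).sum(),(w*v).sum()])/w.sum()
    return uv
E
python3 - <<'E'
from h import *
S,T=load("scene0"),load("top0")
cs=lambda x,y:((x+.5)/4-.5+190,(y+.5)/4-.5+150)
k=640/145; ct=lambda x,y:((x+.5)/k-.5+195,(y+.5)/k-.5+115)
scr={"S":[(235,103),(510,252),(40,355),(332,537)],"T":[(222,433),(557,459),(577,140)]}
st={"S":[(238,242),(264,266),(291,292),(319,317),(348,344)],"T":[(371,346),(382,311),(393,275),(404,240),(415,204)]}
cap={"S":(392,230),"T":(395,143)}; but={"S":(346,51),"T":(120,355)}
for n,d,c in(("S",S,cs),("T",T,ct)):
    g=d["c"][:,:,0]; red=255-np.clip(d["c"][:,:,0]-d["c"][:,:,1],0,255)
    sc=np.array([ray(d,blob(g,c(*p),3),.056)[0] for p in scr[n]]);print(n,"screws",sc.round(4).tolist())
    if n=="S":
        e1=sc[0]-sc[1]+sc[2]-sc[3]; e2=sc[0]+sc[1]-sc[2]-sc[3]
        a=np.arctan2(e2[1],e2[0])-np.pi/2; mid=sc.mean(0); print("edges",np.linalg.norm(e1)/2,np.linalg.norm(e2)/2)
    else:
        e=sc[0]-sc[1];a=np.arctan2(e[1],e[0])-np.pi/2; mid=(sc[0]+sc[2])/2; f=sc[2]-sc[1];print("edges",np.linalg.norm(e),np.linalg.norm(f))
    M=lambda x,y:mid+np.array([[np.cos(a),-np.sin(a)],[np.sin(a),np.cos(a)]])@[x,y+.08]
    print("yaw",np.degrees(a),"mid",mid.round(4),"needle from screws",M(.09,-.06).round(4),"arm end",M(.09,-.088).round(3))
    print("needle from cap",ray(d,blob(g,c(*cap[n]),6),.26).round(4))
    print("button",ray(d,blob(red,c(*but[n]),10),.077).round(4))
    p=np.array([ray(d,blob(g,c(*q),4),.0745)[0] for q in st[n]]); t=np.arange(-2,3)*.034
    A=np.polyfit(t,p,1); print("strip c",A[1].round(4),"yaw",np.degrees(np.arctan2(A[0][1],A[0][0])),"scale",np.linalg.norm(A[0]),"ring fit",(A[1]+A[0]*.034/np.linalg.norm(A[0])).round(4),"res",(p-A[1]-t[:,None]*A[0]).round(4).tolist())
E
```

```text
S screws [[0.3992, 0.0927], [0.6927, 0.0615], [0.377, -0.2421], [0.6737, -0.2613]]
edges 0.2961621397734918 0.3294460563854251
yaw -3.5814430500308116 mid [ 0.5356 -0.0873] needle from screws [ 0.6267 -0.073 ] arm end [ 0.625 -0.101]
needle from cap [[ 0.6276 -0.0882]]
button [[0.4678 0.154 ]]
strip c [ 0.5439 -0.0917] yaw -16.194096055739823 scale 1.0082071984607137 ring fit [ 0.5765 -0.1011] res [[0.0005, 0.0001], [-0.0001, -0.0001], [-0.0003, -0.0003], [-0.0011, 0.0005], [0.001, -0.0002]]
T screws [[0.3976, 0.0627], [0.3782, -0.2437], [0.6728, -0.2636]]
edges 0.30695893061229224 0.2952008579021769
yaw -3.60968664039542 mid [ 0.5352 -0.1005] needle from screws [ 0.6262 -0.0862] arm end [ 0.624 -0.114]
needle from cap [[ 0.6252 -0.0862]]
button [[0.466  0.1537]]
strip c [ 0.5423 -0.0923] yaw -16.241609084249472 scale 1.0089753008229652 ring fit [ 0.5749 -0.1019] res [[0.0005, 0.0001], [-0.0002, -0.0], [-0.0003, 0.0], [-0.0009, -0.0005], [0.0009, 0.0004]]
```

```bash
cat >> h.py <<'E'
def go(xyz,yaw=None):
    s=ctrl.get_state();r=R.from_rotvec(s["tool_rot"]);m=r.as_matrix();d=m.T@(np.array(xyz)-s["position"])
    out=["slide",(d/.25).round(4).tolist()]
    if yaw is not None:
        y=np.radians(yaw);t=np.array([[-np.cos(y),-np.sin(y),0],[-np.sin(y),np.cos(y),0],[0,0,-1]]).T
        out+=["ang",(np.degrees(R.from_matrix(m.T@t).as_rotvec())/30).round(4).tolist()]
    print(s["time"],s["position"].round(4),"F",s["ft_force"].round(2),"grip",s["grip_width"],s["grip_force"],*out)
E
python3 -m inch '[{"slide":[-0.64,-0.73,0],"angular":[0,0,0],"claw":1},{"slide":[-0.64,-0.73,0],"angular":[0,0,0],"claw":1},{"slide":[-0.64,-0.73,0],"angular":[0,0,0],"claw":1},{"slide":[-0.64,-0.73,0],"angular":[0,0,0],"claw":1},{"slide":[-0.64,-0.73,0],"angular":[0,0,0],"claw":1}]'
python3 -c "
from h import *
go([.485,-.075,.2335],-16.2)"
```

```text
time: 2.3
position: [0.3177, 0.3767, 0.2338]
tool_rot: [0.573, 3.088, 0.001]
ft_force: [1.4, -0.5, 0.3]
grip_width: 0.998
grip_force: 0.0
2.3 [0.3177 0.3767 0.2338] F [ 1.42 -0.46  0.26] grip 0.9981675153034238 0.0 slide [-1.2733, -1.446, 0.0011] ang [0.0008, 0.001, -0.1613]
```

```bash
python3 -m inch '[{"slide":[-0.65,-0.74,0],"angular":[0,0,0],"claw":1},{"slide":[-0.65,-0.74,0],"angular":[0,0,0],"claw":1},{"slide":[-0.65,-0.74,0],"angular":[0,0,0],"claw":1},{"slide":[-0.65,-0.74,0],"angular":[0,0,0],"claw":1},{"slide":[-0.65,-0.74,0],"angular":[0,0,0],"claw":1},{"slide":[-0.65,-0.74,0],"angular":[0,0,0],"claw":1}]'
python3 -m inch '[{"slide":[-0.62,-0.71,0],"angular":[0,0,-0.16],"claw":1},{"slide":[-0.62,-0.71,0],"angular":[0,0,-0.16],"claw":1},{"slide":[-0.62,-0.71,0],"angular":[0,0,-0.16],"claw":1},{"slide":[-0.62,-0.71,0],"angular":[0,0,-0.16],"claw":1},{"slide":[-0.62,-0.71,0],"angular":[0,0,-0.16],"claw":1},{"slide":[-0.62,-0.71,0],"angular":[0,0,-0.16],"claw":1},{"slide":[-0.62,-0.71,0],"angular":[0,0,-0.16],"claw":1}]'
python3 -c "
from h import *
go([.485,-.075,.0715],-16.2)"
```

```text
time: 2.9
position: [0.4044, 0.1421, 0.2342]
tool_rot: [0.587, 3.084, -0.0]
ft_force: [0.9, 0.2, 0.2]
grip_width: 1.003
grip_force: 0.0
time: 3.6
position: [0.4836, -0.0724, 0.2335]
tool_rot: [-0.443, -3.11, -0.001]
ft_force: [-0.9, 1.0, -0.6]
grip_width: 1.0
grip_force: 0.0
3.6 [ 0.4836 -0.0724  0.2335] F [-0.85  1.03 -0.59] grip 0.9998586963175128 0.0 slide [-0.0087, -0.0087, 0.6481] ang [0.0009, -0.0008, -0.0009]
```

```bash
python3 -m inch '[{"slide":[-0.009,-0.009,0.2],"angular":[0,0,0],"claw":1},{"slide":[-0.009,-0.009,0.4],"angular":[0,0,0],"claw":1},{"slide":[-0.009,-0.009,0.52],"angular":[0,0,0],"claw":1},{"slide":[-0.009,-0.009,0.58],"angular":[0,0,0],"claw":1},{"slide":[-0.009,-0.009,0.62],"angular":[0,0,0],"claw":1},{"slide":[-0.009,-0.009,0.648],"angular":[0,0,0],"claw":1},{"slide":[-0.009,-0.009,0.648],"angular":[0,0,0],"claw":1},{"slide":[-0.009,-0.009,0.648],"angular":[0,0,0],"claw":1}]'
python3 -c "
from h import *
d=img('scene');save(d,'s2.png',(170,130,350,290),4)
go([.485,-.075,.0715],-16.2)"
```

```text
time: 4.4
position: [0.4857, -0.0751, 0.0723]
tool_rot: [0.44, 3.109, 0.001]
ft_force: [-0.4, -0.4, -0.2]
grip_width: 1.001
grip_force: 0.0
4.45 [ 0.4859 -0.0753  0.0725] F [-0.2  -0.66  0.33] grip 0.9999600718812472 0.0 slide [0.0037, 0.0001, 0.004] ang [0.0018, 0.0031, 0.0021]
```

View pics/s2.png

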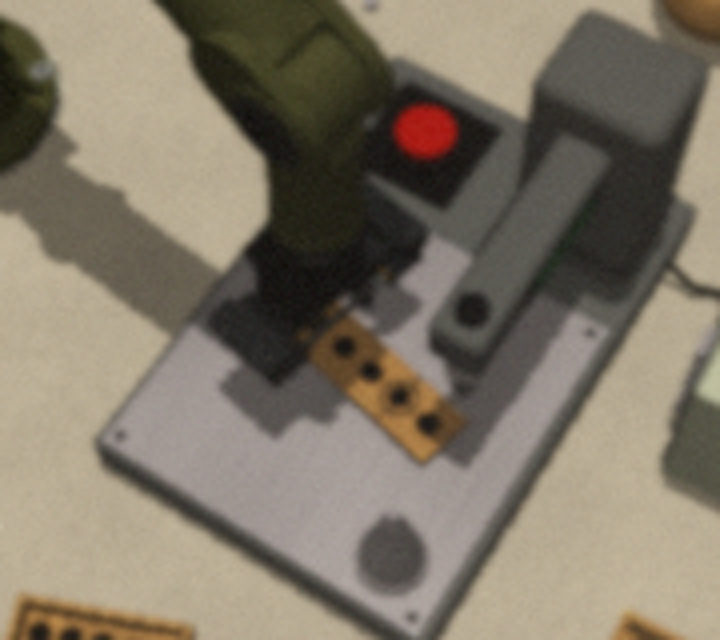

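The gripper straddles the strip's near end, with the ringed stone clear at about (400, 396) in the crop. I'll close gently.

```bash
python3 -m inch '[{"slide":[0,0,0],"angular":[0,0,0],"claw":-1},{"slide":[0,0,0],"angular":[0,0,0],"claw":-1},{"slide":[0,0,0],"angular":[0,0,0],"claw":-1},{"slide":[0,0,0],"angular":[0,0,0],"claw":-1},{"slide":[0,0,0],"angular":[0,0,0],"claw":-1},{"slide":[0,0,0],"angular":[0,0,0],"claw":-1}]' 10
cat > m.py <<'E'
from h import *
import sys
# refined: stones and cap in the scene (and top) picture, from guesses projected off the given strip pose
def measure(cx,cy,yaw,idx=(0,1,2,3,4),cams=("scene","top"),nimg=4):
    for n in cams:
        ds=[img(n) for _ in range(nimg)];d=dict(c=np.mean([x["color"].astype(np.float32) for x in ds],0),K=ds[0]["camera_matrix"],E=ds[0]["extrinsics"])
        g=d["c"][:,:,0];y=np.radians(yaw);t=(np.array(idx)-2)*.034*1.008
        G=np.stack([cx+t*np.cos(y),cy+t*np.sin(y),0*t+.0745],-1)
        p=np.array([ray(d,blob(g,q,4),.0745)[0] for q in proj(dict(extrinsics=d["E"],camera_matrix=d["K"]),G)])
        A=np.polyfit(t,p,1) if len(idx)>2 else np.array([(p[-1]-p[0])/(t[-1]-t[0]),p.mean(0)-t.mean()*(p[-1]-p[0])/(t[-1]-t[0])])
        print(n,"c",A[1].round(4),"yaw",np.degrees(np.arctan2(A[0][1],A[0][0])).round(2),"scale",np.linalg.norm(A[0]).round(3),"ring fit",(A[1]+.034*1.008*A[0]).round(4),"stones",p.round(4).tolist())
        np.savez(n+"_last.npz",**d)
    return d
E
python3 - <<'E'
from m import *
measure(.543,-.092,-16.2,(1,2,3,4),("scene",))
go([.4859,-.0753,.0725],-16.2)
E
```

```text
time: 5.05
position: [0.4851, -0.0751, 0.0716]
tool_rot: [-0.441, -3.11, -0.001]
ft_force: [-0.8, 0.8, 1.0]
grip_width: 0.644
grip_force: 10.0
scene c [ 0.543  -0.0921] yaw -15.46 scale 1.01 ring fit [ 0.5763 -0.1013] stones [[0.5109, -0.0833], [0.5413, -0.0917], [0.5757, -0.1009], [0.6107, -0.111]]
5.25 [ 0.4851 -0.0751  0.0716] F [-0.14  2.68  2.34] grip 0.6425307164262828 9.99979019165039 slide [-0.0034, 0.0003, -0.0034] ang [0.001, -0.0003, 0.0018]
```

```bash
python3 -m inch '[{"slide":[-0.025,0.016,0],"angular":[0,0,0],"claw":-1},{"slide":[-0.05,0.032,0],"angular":[0,0,0],"claw":-1},{"slide":[-0.075,0.048,0],"angular":[0,0,0],"claw":-1},{"slide":[-0.1,0.064,0],"angular":[0,0,0],"claw":-1},{"slide":[-0.125,0.08,0],"angular":[0,0,0],"claw":-1},{"slide":[-0.15,0.096,0],"angular":[0,0,0],"claw":-1},{"slide":[-0.178,0.112,0],"angular":[0,0,0],"claw":-1},{"slide":[-0.178,0.112,0],"angular":[0,0,0],"claw":-1},{"slide":[-0.178,0.112,0],"angular":[0,0,0],"claw":-1}]' 10
python3 - <<'E'
from m import *
d=measure(.594,-.0775,-15.6,(1,2,3),("top","scene",))
go([.4859,-.0753,.0725],-16.2)
c=cv2.resize(np.clip(d["c"][195:270,225:325,::-1]*1.5,0,255).astype(np.uint8),None,fx=8,fy=8,interpolation=cv2.INTER_CUBIC);cv2.imwrite("pics/z1.png",c)
for e in("scene0","top0"):
    d=load(e);print(proj(dict(extrinsics=d["E"],camera_matrix=d["K"]),[[.6262,-.0862,.086],[.6262,-.0862,.078],[.6262,-.0862,.128],[.6262,-.0862,.26]]).round(1).tolist())
E
```

```text
time: 6.15
position: [0.5357, -0.0617, 0.0714]
tool_rot: [0.442, 3.11, -0.002]
ft_force: [-0.2, -0.2, 0.7]
grip_width: 0.64
grip_force: 10.0
top c [ 0.5974 -0.0829] yaw -0.9 scale 1.748 ring fit [ 0.6573 -0.0838] stones [[0.544, -0.0919], [0.5845, -0.0629], [0.6638, -0.0938]]
scene c [ 0.5928 -0.0785] yaw -15.51 scale 0.985 ring fit [ 0.6254 -0.0876] stones [[0.5609, -0.0697], [0.5916, -0.078], [0.626, -0.0878]]
6.55 [ 0.5355 -0.0613  0.0715] F [ 1.02 -1.29 -1.77] grip 0.6451401837258154 9.999305605888367 slide [0.1749, -0.1091, -0.0041] ang [-0.0004, 0.0003, 0.0012]
[[284.5, 230.3], [284.4, 231.3], [285.1, 225.1], [287.4, 206.4]]
[[282.3, 155.8], [282.2, 156.2], [282.7, 153.8], [284.0, 147.0]]
```

View pics/z1.png

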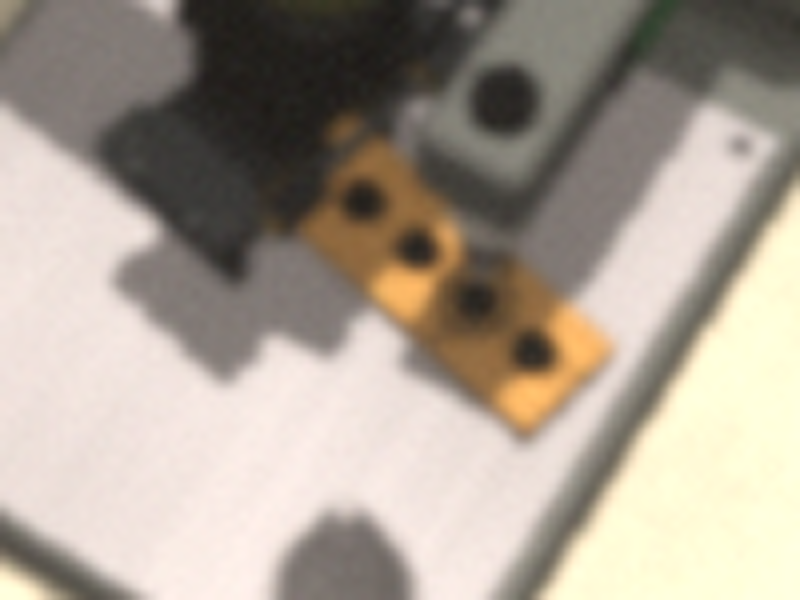

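Run:
```python
from h import *
d=load("scene0");g=d["c"][:,:,0]
X=np.array([[.3976,.0627],[.6922,.0428],[.3782,-.2437],[.6728,-.2636]])
uv=proj(dict(extrinsics=d["E"],camera_matrix=d["K"]),np.c_[X,np.full(4,.056)])
b=np.array([blob(g,q,2.6,4) for q in uv]);print(uv.round(1).tolist(),b.round(1).tolist())
s=ray(d,b,.056);e2=s[0]+s[1]-s[2]-s[3];a=np.arctan2(e2[1],e2[0])-np.pi/2
print(s.round(4).tolist(),np.degrees(a),s.mean(0),s.mean(0)+R.from_euler("z",a).as_matrix()[:2,:2]@[.09,.02])
```

```text
[[248.2, 175.5], [316.9, 213.1], [199.4, 238.8], [272.0, 284.4]] [[248.8, 174.7], [317.2, 212.7], [199.5, 238.4], [272.5, 283.9]]
[[0.3979, 0.0669], [0.6922, 0.0447], [0.3777, -0.2423], [0.6737, -0.2613]] -3.6070417568853594 [ 0.53537897 -0.09798922] [ 0.62645895 -0.08369103]
```

```bash
python3 -m inch '[{"slide":[0,0.005,0],"angular":[0,0,0],"claw":-1},{"slide":[0,0.01,0],"angular":[0,0,0],"claw":-1},{"slide":[0,0.01,0],"angular":[0,0,0],"claw":-1}]' 10
python3 - <<'E'
from m import *
d=measure(.594,-.076,-15.6,(1,2,3),("scene",))
go([.5363,-.059,.0715])
E
```

```text
time: 6.85
position: [0.536, -0.0585, 0.0715]
tool_rot: [-0.441, -3.11, -0.0]
ft_force: [-1.3, -0.6, -0.3]
grip_width: 0.647
grip_force: 10.0
scene c [ 0.5932 -0.0756] yaw -15.86 scale 0.987 ring fit [ 0.6258 -0.0848] stones [[0.5611, -0.0665], [0.5924, -0.0754], [0.6262, -0.0849]]
7.05 [ 0.536  -0.0585  0.0714] F [-1.08 -1.83 -0.25] grip 0.6447178194750078 10.001850128173828 slide [-0.0019, -0.0016, -0.0002]
```

```bash
python3 -m inch '[{"slide":[0,0,0],"angular":[0,0,0],"claw":1},{"slide":[0,0,0],"angular":[0,0,0],"claw":1},{"slide":[0,0,0],"angular":[0,0,0],"claw":1},{"slide":[0,0,0],"angular":[0,0,0],"claw":1},{"slide":[0,0,0],"angular":[0,0,0],"claw":1}]'
python3 -m inch '[{"slide":[0,0,-0.05],"angular":[0,0,0],"claw":1},{"slide":[0,0,-0.15],"angular":[0,0,0],"claw":1},{"slide":[0.2,0,-0.35],"angular":[0,0,0],"claw":1},{"slide":[0.3,0,-0.5],"angular":[0,0,0],"claw":1},{"slide":[0.3,0,-0.5],"angular":[0,0,0],"claw":1},{"slide":[0.3,0,-0.5],"angular":[0,0,0],"claw":1}]'
python3 - <<'E'
from m import *
d=measure(.5935,-.0756,-15.8,(0,1,2,3,4),("scene",))
c=cv2.resize(np.clip(d["c"][195:270,225:325,::-1]*1.5,0,255).astype(np.uint8),None,fx=8,fy=8,interpolation=cv2.INTER_CUBIC);cv2.imwrite("pics/z2.png",c)
measure(.5935,-.0756,-15.8,(0,1,2),("top",))
go([.467,.154,.16])
E
```

```text
time: 7.55
position: [0.5364, -0.0584, 0.0716]
tool_rot: [0.441, 3.11, 0.0]
ft_force: [-0.3, 0.1, 0.1]
grip_width: 0.97
grip_force: 0.0
time: 8.15
position: [0.4651, -0.0372, 0.1997]
tool_rot: [0.439, 3.105, 0.007]
ft_force: [1.3, 0.2, 0.0]
grip_width: 1.003
grip_force: 0.0
scene c [ 0.5932 -0.0758] yaw -16.04 scale 0.991 ring fit [ 0.6258 -0.0852] stones [[0.5264, -0.0569], [0.5612, -0.0665], [0.5948, -0.0759], [0.6262, -0.085], [0.6572, -0.0946]]
top c [ 0.6021 -0.0815] yaw -17.35 scale 1.331 ring fit [ 0.6457 -0.0951] stones [[0.5005, -0.0497], [0.5876, -0.077], [0.5876, -0.077]]
8.55 [ 0.4641 -0.0381  0.1956] F [-0.55  0.53  0.67] grip 0.9956371930119946 0.0 slide [0.2028, 0.7414, 0.1415]
```

View pics/z2.png

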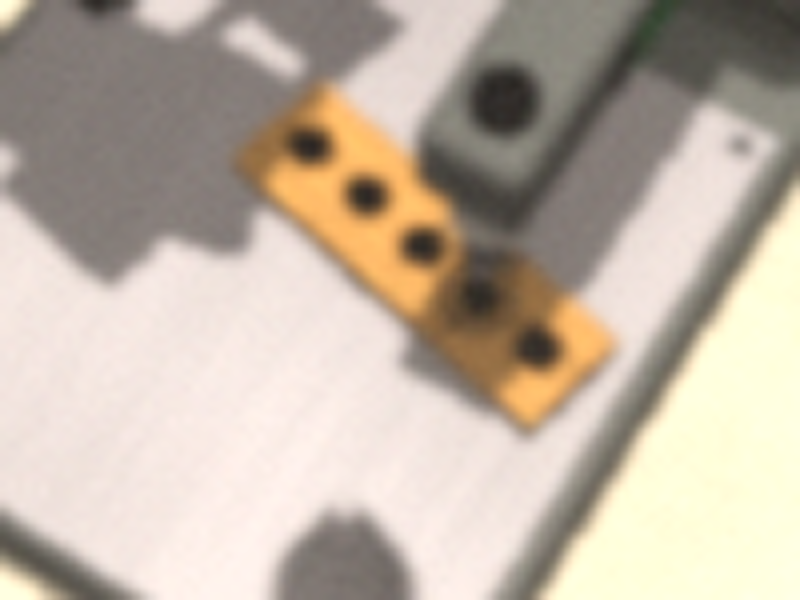

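Ringed stone at (479, 297) lies on the cap–nose line (505, 98)–(485, 250), and the fit puts it within about 1 mm of the needle. Next I'll press the button with closed fingers.

```bash
python3 -m inch '[{"slide":[0.2,0.74,0],"angular":[0,0,0],"claw":-1},{"slide":[0.2,0.74,0],"angular":[0,0,0],"claw":-1},{"slide":[0.2,0.74,0],"angular":[0,0,0],"claw":-1},{"slide":[0.2,0.74,0.1],"angular":[0,0,0],"claw":-1},{"slide":[0.2,0.74,0.14],"angular":[0,0,0],"claw":-1},{"slide":[0.2,0.74,0.14],"angular":[0,0,0],"claw":-1},{"slide":[0.2,0.74,0.14],"angular":[0,0,0],"claw":-1}]'
python3 - <<'E'
from m import *
measure(.5935,-.0756,-15.8,(0,1,2),("top",),2)
measure(.5935,-.0756,-15.8,(0,1,2,3,4),("scene",),2)
go([.467,.154,.088])
E
```

```text
time: 9.25
position: [0.4679, 0.1523, 0.1613]
tool_rot: [-0.445, -3.109, 0.002]
ft_force: [-0.2, 0.4, -0.7]
grip_width: 0.448
grip_force: 0.0
top c [ 0.5927 -0.0764] yaw -16.31 scale 0.992 ring fit [ 0.6253 -0.0859] stones [[0.5274, -0.0572], [0.5602, -0.067], [0.5926, -0.0763]]
scene c [ 0.5936 -0.0758] yaw -16.19 scale 0.98 ring fit [ 0.6258 -0.0852] stones [[0.5283, -0.057], [0.5613, -0.0665], [0.5947, -0.0759], [0.6264, -0.085], [0.6571, -0.0946]]
9.45 [0.4684 0.1528 0.1624] F [0.9  0.25 0.54] grip 0.2685057009244319 0.0 slide [0.0072, 0.0027, 0.2976]
```

```bash
python3 -m inch '[{"slide":[0,0,0.08],"angular":[0,0,0],"claw":-1},{"slide":[0,0,0.16],"angular":[0,0,0],"claw":-1},{"slide":[0,0,0.22],"angular":[0,0,0],"claw":-1},{"slide":[0,0,0.26],"angular":[0,0,0],"claw":-1},{"slide":[0,0,0.28],"angular":[0,0,0],"claw":-1},{"slide":[0,0,0.28],"angular":[0,0,0],"claw":-1}]'
python3 -m inch '[{"slide":[0,0,0.01],"angular":[0,0,0],"claw":-1},{"slide":[0,0,0.02],"angular":[0,0,0],"claw":-1},{"slide":[0,0,0.03],"angular":[0,0,0],"claw":-1},{"slide":[0,0,0.04],"angular":[0,0,0],"claw":-1},{"slide":[0,0,0.045],"angular":[0,0,0],"claw":-1},{"slide":[0,0,0.045],"angular":[0,0,0],"claw":-1}]'
```

```text
time: 10.05
position: [0.4677, 0.1536, 0.0915]
tool_rot: [-0.442, -3.11, 0.0]
ft_force: [-0.3, 0.4, 0.5]
grip_width: 0.006
grip_force: 0.0
time: 10.65
position: [0.4685, 0.1542, 0.0808]
tool_rot: [0.441, 3.109, 0.001]
ft_force: [1.3, -0.1, 5.6]
grip_width: 0.007
grip_force: 2.5
```

```bash
python3 -m inch '[{"slide":[0,0,0.006],"angular":[0,0,0],"claw":-1},{"slide":[0,0,0.012],"angular":[0,0,0],"claw":-1},{"slide":[0,0,0.012],"angular":[0,0,0],"claw":-1},{"slide":[0,0,0.012],"angular":[0,0,0],"claw":-1}]'
```

```text
time: 11.05
position: [0.4686, 0.1542, 0.0801]
tool_rot: [0.442, 3.11, 0.003]
ft_force: [-5.8, -2.7, 22.0]
grip_width: 0.008
grip_force: 11.1
```

Hard stop reached (22 N): the button is fully down. Now release and withdraw.

```bash
python3 -m inch '[{"slide":[0,0,0],"angular":[0,0,0],"claw":-1},{"slide":[0,0,-0.05],"angular":[0,0,0],"claw":-1},{"slide":[0,0,-0.2],"angular":[0,0,0],"claw":-1},{"slide":[0,0,-0.4],"angular":[0,0,0],"claw":-1},{"slide":[0,0,-0.5],"angular":[0,0,0],"claw":-1},{"slide":[0,0,-0.5],"angular":[0,0,0],"claw":-1},{"slide":[0,0,-0.5],"angular":[0,0,0],"claw":-1}]'
python3 - <<'E'
from m import *
measure(.5935,-.0756,-15.8,(0,1,2),("top",),2)
measure(.5935,-.0756,-15.8,(0,1,2,3,4),("scene",),2)
go([.467,.154,.2])
d=img("scene");P=cloud(d)
for o in ctrl.outline_of("button","scene")[:1]:
    c=d["color"].astype(int);m=o["mask"]&(c[:,:,0]-c[:,:,1]>80);print(m.sum(),np.median(P[m],0))
E
```

```text
time: 11.75
position: [0.4672, 0.1538, 0.2019]
tool_rot: [-0.441, -3.11, 0.0]
ft_force: [0.2, 0.8, -0.1]
grip_width: 0.008
grip_force: 0.0
top c [ 0.5928 -0.0765] yaw -16.35 scale 0.994 ring fit [ 0.6255 -0.0861] stones [[0.5274, -0.0572], [0.5602, -0.0672], [0.5927, -0.0764]]
scene c [ 0.5936 -0.0758] yaw -16.19 scale 0.981 ring fit [ 0.6259 -0.0852] stones [[0.5283, -0.057], [0.5613, -0.0666], [0.5949, -0.0759], [0.6262, -0.0849], [0.6572, -0.0946]]
11.95 [0.4666 0.1535 0.2006] F [-0.44 -0.48 -0.25] grip 0.002450633061079669 0.0 slide [-0.0009, 0.0025, 0.0023]
9 [0.47455943 0.17421183 0.07707612]
```

```bash
python3 -c "
from bench import ctrl
print(ctrl.close_job())"
```

```text
the job is handed in; nothing more can be done
None
```

The job is handed in: by both cameras the ringed stone lies about 1 mm from the needle's line, the button was pressed to its stop and read back up, and the strip had not moved afterwards; no verdict was returned.

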